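# Assemble two hallway wall units in layers

### The arm

A 6-joint arm with a two-finger parallel gripper is mounted at the origin on the work surface. World frame = base frame: x ahead of the robot, y to its left, z up, the work surface at z = 0. Lengths are in mm, angles in rad, forces in N, time in s.
With the tool pointing down it reaches from about 275 to 750 mm from the base axis. Payload 10.2 kg.
Tool frame: the origin (TCP) lies at the centre of the arm's flange, where the gripper is bolted on; the fingertips stand 173 mm ahead of it and the grasp point (between the pads) lies 155 mm ahead of it; z points along the fingers, y is the line along which they close (so a half turn about z gives the same grasp; the last joint's range is limited). The gripper opens to 85 mm and grips with 20 to 120 N. Pads are 22 mm wide; open, the fingers measure 114 mm over their backs; the gripper's body (76 mm by 85 mm) begins 54 mm behind the grasp point. The pads swing forward as they close: fully open they stand 13 mm farther back than shut.
Start: joints at [-1.569, 0.313, 1.498, -0, 1.331, -0.223], TCP at [117.015, -511.801, 404.694] pointing down, gripper open.
Joint ranges: [-2.94, 2.94], [-0.97, 2.17], [0.19, 2.56], [-1.23, 4.37], [0.02, 3.11], [-2.88, 2.88]. Speed limits (rad/s): [2.39, 2.39, 3.01, 3.14, 3.14, 3.14].

### API

Orientations are given as a unit quaternion [w, x, y, z].
In Python, from rig import status, capture, camera_info, ticket gives the robot as it stands.
- The arm moves only by the shell command python3 -m crank 'ROWS' [FORCE]. ROWS is JSON, a list of rows, each a list of 7 numbers: the shift along the tool's x, y, z as a fraction of full scale, then the turn, a rotation vector about the tool's x, y, z as a fraction of full scale, then the closure, from 0 (fully open) to 1 (shut). A call has 1 to 12 rows; each row is the pose to reach, as a shift and turn from the pose commanded when the call began, along the tool's axes at that moment; what a row does not reach only later rows make up. Full scale, the value 1, is 0.1 m for a shift and 45 degrees for a turn. A row lasts 1/10 s, in which the tool goes at most 50 mm and 8.59 degrees, less where a joint would pass 70% of its speed; a pose out of reach is approached as far as the arm can. A call with a number of a shift or a turn outside -1 to 1 is refused whole. A call with a gripper value outside its range is refused whole. The fingers move at their own pace and stop on an object; FORCE is the grip in N (left out, the last holds). Time passes only in rows, so rows that repeat a pose let the fingers close. It gives the time, the measured TCP pose, the force, the opening and the grip force at its end, in the units of the state.
- status.sense(): the state, without advancing time (a new reading comes with each control period).
- capture(name): name is "side" or "top"; returns (picture, depth): 384x512x3 uint8, red, green, blue; 384x512 float32, mm along the optical axis (not along the pixel's ray), 0 where there is no reading.
- camera_info(name): a dict with "K" (3x3 intrinsics, pixels), "camera_from_world" (4x4, takes a point from world to camera coordinates). Camera axes: x right, y up, looking along -z (the intrinsics and any distortion apply to the point x, -y, -z); pixel columns grow to the right and rows downward; lengths in mm; the calibration is good to about 2 mm. A picture is of the moment at which its call begins. camera_info takes no time and is no camera call.
- ticket.finish_job(): hands the job in; it is judged then, once.
The state is a dict: "time_s": time; "joints": joint angles; "dq": joint speeds; "tau": joint torques, N m; "eef_pos": TCP position; "ee_rot": TCP orientation; "force": force on the tool from outside, world axes, zero at the start; "wrist_torque": the same for the moment, N m; "grip_width": opening from 0.0 (shut) to 1.0 (fully open); "grip_force": force on a finger pad.
Only numpy, scipy, OpenCV 4.12 (cv2) and the standard library are available. Lean on these libraries where they do the work, as an engineer would, in place of code of your own. Each camera call takes 0.05 s, during which the arm holds its last target. There are 200 camera calls.

### The job

Put the two wall units together on the hall table. Finish the grey one first: into the grey back plate lay the yellow battery pack, on that the green circuit module, and then over both the deep white cover with the black stripe; after that, into the blue back plate lay the red power supply and put the shallow cover with the four slots over it. Every part lies flat, centred and lengthwise along its back plate (either way round), set down gently rather than dropped; leave the dish, the screwdriver and the tablet where they are.

Things in the scene. Friction and masses are not known exactly. Their poses are not given: they have to be found in the camera images.
- grey_base: Grey back plate of a wall unit, a shallow tray stuck to the table by a black non-slip pad (122 x 74 x 2 mm); it does not move. Outside 110 x 62 mm, inside 104 x 56 mm; the tray's floor is 6 mm and its rim (3 mm thick) 12 mm above the table. Origin: centre of the underside, on the table; x lengthwise, y across, z up.
- blue_base: Blue back plate of a wall unit, a shallow tray stuck to the table by a black non-slip pad (122 x 74 x 2 mm); it does not move. Outside 110 x 62 mm, inside 104 x 56 mm; the tray's floor is 6 mm and its rim (3 mm thick) 12 mm above the table. Origin: centre of the underside, on the table; x lengthwise, y across, z up.
- battery: Yellow battery pack with two dark stripes along its top: a solid block 94 x 46 x 24 mm, about 160 g, loose, flat on the table. Origin: centre of the underside; x lengthwise, y across, z up. It drops into the grey tray with 5 mm of play all round; hold it across its 46 mm width, fingertips at least 8 mm above its underside, so that they clear the tray's rim.
- circuit: Green circuit module with a black chip and small brass parts on top: a solid block 90 x 44 x 18 mm, about 80 g, loose, flat on the table. Origin: centre of the underside; x lengthwise, y across, z up. It rests on the flat top of the battery pack, 30 mm above the table.
- supply: Red power supply with a row of five brass terminals across one end of its top: a solid block 94 x 46 x 24 mm, about 150 g, loose, flat on the table. Origin: centre of the underside; x lengthwise, y across, z up. It fits the blue tray as the battery pack fits the grey one.
- striped_cover: Deep white cover with one black stripe across the top near one end: a box lying open side down. Outside 110 x 62 x 38 mm, inside 104 x 56 mm and 34 mm deep, about 90 g, loose. Origin: centre of the open underside, level with its lower edge; x lengthwise, y across, z up. In place its ceiling rests on the circuit module, its lower edge 14 mm above the table.
- slotted_cover: Shallow white cover with four short black slots in the middle of its top: a box lying open side down. Outside 110 x 62 x 20 mm, inside 104 x 56 mm and 16 mm deep, about 90 g, loose. Origin: centre of the open underside, level with its lower edge; x lengthwise, y across, z up. In place its ceiling rests on the power supply and its lower edge is 14 mm above the table.
- dish: Bystander: small white dish of brass screws, 68 mm across, 20 mm high. Origin: centre of the underside. Leave it alone.
- screwdriver: Bystander: black-handled screwdriver, 140 mm long, lying along its x axis. Origin near its middle, on the table. Leave it alone.
- tablet: Bystander: black tablet with a lit blue screen leaning in a dock, about 210 mm wide and 155 mm high, to the robot's left of the work. Origin: centre of the dock's underside. Leave it alone.
Things that resemble listed ones, but are neither listed nor needed, are in the scene too. Leave any orange look-alike of the slotted_cover alone. There is more than one size of the circuit; the one meant has the size given above.

How it is judged (in metres and radians):
On the way, in this order (a step that is already met when the one before it is completed fails the run):
1. The yellow battery pack lies in the grey back plate, released (horizontal distance between battery and grey_base below 0.01 m and z of battery in the frame of grey_base between 0.002 and 0.01 m and angle between battery's own z axis and vertical below 0.08 rad and angle between the x axis of battery and the x axis of grey_base, either way round below 0.2 rad and contact force between the fingers and battery below 0.05 N and linear speed of battery below 0.03 m/s), for 0.2 s.
2. The green circuit module lies on the battery pack, released (horizontal distance between circuit and grey_base below 0.01 m and z of circuit in the frame of grey_base between 0.026 and 0.034 m and angle between circuit's own z axis and vertical below 0.08 rad and angle between the x axis of circuit and the x axis of grey_base, either way round below 0.2 rad and contact force between the fingers and circuit below 0.05 N and linear speed of circuit below 0.03 m/s), for 0.2 s.
3. The deep cover with the black stripe is over both, released (horizontal distance between striped_cover and grey_base below 0.01 m and z of striped_cover in the frame of grey_base between 0.01 and 0.018 m and angle between striped_cover's own z axis and vertical below 0.08 rad and angle between the x axis of striped_cover and the x axis of grey_base, either way round below 0.2 rad and contact force between the fingers and striped_cover below 0.05 N and linear speed of striped_cover below 0.03 m/s), for 0.2 s.
4. The red power supply lies in the blue back plate, released (horizontal distance between supply and blue_base below 0.01 m and z of supply in the frame of blue_base between 0.002 and 0.01 m and angle between supply's own z axis and vertical below 0.08 rad and angle between the x axis of supply and the x axis of blue_base, either way round below 0.2 rad and contact force between the fingers and supply below 0.05 N and linear speed of supply below 0.03 m/s), for 0.2 s.
5. The shallow cover with four slots is over it, released (horizontal distance between slotted_cover and blue_base below 0.01 m and z of slotted_cover in the frame of blue_base between 0.01 and 0.018 m and angle between slotted_cover's own z axis and vertical below 0.08 rad and angle between the x axis of slotted_cover and the x axis of blue_base, either way round below 0.2 rad and contact force between the fingers and slotted_cover below 0.05 N and linear speed of slotted_cover below 0.03 m/s), for 0.2 s.
At the end, for the whole second after the job is handed in: Battery, circuit module, striped cover stacked in that order on the grey plate; supply, slotted cover on the blue: each within 10 mm of its plate's centre, 4 mm of its proper height, 0.2 rad of the plate's length (either way round), tilted under 0.08 rad, released and at rest (horizontal distance between each of battery, circuit, striped_cover and grey_base below 0.01 m and z of battery in the frame of grey_base between 0.002 and 0.01 m and angle between each of battery, circuit, striped_cover, supply, slotted_cover's own z axis and vertical below 0.08 rad and angle between the x axis of each of battery, circuit, striped_cover and the x axis of grey_base, either way round below 0.2 rad and linear speed of each of battery, circuit, striped_cover, supply, slotted_cover below 0.02 m/s and z of circuit in the frame of grey_base between 0.026 and 0.034 m and z of striped_cover in the frame of grey_base between 0.01 and 0.018 m and horizontal distance between each of supply, slotted_cover and blue_base below 0.01 m and z of supply in the frame of blue_base between 0.002 and 0.01 m and angle between the x axis of each of supply, slotted_cover and the x axis of blue_base, either way round below 0.2 rad and z of slotted_cover in the frame of blue_base between 0.01 and 0.018 m); the robot touches nothing.
It fails at once if A part was dropped: it moved free of the fingers faster than 0.7 m/s (a fall of more than about 25 mm) ((linear speed of battery above 0.7 m/s and contact force between the fingers and battery below 0.01 N) or (linear speed of circuit above 0.7 m/s and contact force between the fingers and circuit below 0.01 N) or (linear speed of supply above 0.7 m/s and contact force between the fingers and supply below 0.01 N) or (linear speed of striped_cover above 0.7 m/s and contact force between the fingers and striped_cover below 0.01 N) or (linear speed of slotted_cover above 0.7 m/s and contact force between the fingers and slotted_cover below 0.01 N)).
It fails at once if The screw dish was pushed by more than 25 mm (distance of dish from where it was at the start of the episode above 0.025 m).
It fails at once if The screwdriver was pushed by more than 25 mm (distance of screwdriver from where it was at the start of the episode above 0.025 m).
It fails at once if The tablet was pushed by more than 25 mm (distance of tablet from where it was at the start of the episode above 0.025 m).
It also fails if it takes over 136 s, if anything falls off the work surface, if the arm or the gripper's body presses on something with over 40 N, if the wrist force passes 120 N, or if a joint passes its speed limit or range.

## Working session

There is one attempt and no reset: what is moved stays moved. The work goes in short steps, Python scripts to look and compute and a shell command to move; the robot and the scene stay as the last step left them, time stands still between calls to the robot, and variables do not carry over. Pictures are saved under pics/ and viewed, at most 16 in all, crops included, and the job is handed in when it is done.

```bash
mkdir -p pics; ls; python3 - <<'E'
from rig import status,capture,camera_info
import cv2,numpy as np
print(status.sense())
for n in("top","side"):
    p,d=capture(n); cv2.imwrite(f"pics/{n}0.png",cv2.cvtColor(p,cv2.COLOR_RGB2BGR)); np.save(f"pics/{n}0.npy",d)
    print(camera_info(n), d.min(), d.max())
E
```

```text
pics
{'time_s': 0.0, 'joints': array([-1.56938408e+00,  3.13458177e-01,  1.49842151e+00, -7.65223391e-07,
        1.33102449e+00, -2.23428353e-01]), 'dq': array([-2.84473249e-04,  1.47562146e-03, -8.00888948e-04,  7.91801237e-05,
       -5.54874229e-04,  1.02639854e-03]), 'tau': array([ 1.05709976e-03, -4.12263894e+01, -2.59740311e+01, -1.09123000e-04,
        4.14601978e-03,  9.21275301e-06]), 'eef_pos': array([ 117.0227825 , -511.75552718,  404.13661232]), 'ee_rot': array([-6.51768324e-04,  9.93687267e-01,  1.12183717e-01,  7.22762869e-05]), 'force': array([-0.40154168,  0.05447589,  0.15822881]), 'wrist_torque': array([ 0.04248468,  0.00103006, -0.06827815]), 'grip_force': 0.0, 'grip_width': 0.9980998575533258}
{'K': array([[397.5469774 ,   0.        , 255.7797536 ],
       [  0.        , 397.5469774 , 186.36843039],
       [  0.        ,   0.        ,   1.        ]]), 'camera_from_world': array([[-4.85573239e-03, -9.99983892e-01,  2.93897935e-03,
         1.07233469e+02],
       [ 9.91762231e-01, -4.43956862e-03,  1.28015493e-01,
        -5.96995350e+02],
       [-1.28000384e-01,  3.53637770e-03,  9.91767813e-01,
        -1.41264791e+03],
       [ 0.00000000e+00,  0.00000000e+00,  0.00000000e+00,
         1.00000000e+00]])} 0.0 2388.0945
{'K': array([[497.05780494,   0.        , 246.8519908 ],
       [  0.        , 497.05780494, 193.32684765],
       [  0.        ,   0.        ,   1.        ]]), 'camera_from_world': array([[ 9.99320935e-01, -3.28929184e-02,  1.66049510e-02,
        -5.99333722e+02],
       [ 1.50330114e-02,  7.75403698e-01,  6.31286872e-01,
        -1.09163027e+02],
       [-3.36404080e-02, -6.30608565e-01,  7.75371628e-01,
        -1.65078270e+03],
       [ 0.00000000e+00,  0.00000000e+00,  0.00000000e+00,
         1.00000000e+00]])} 0.0 3482.9087
```

View pics/top0.png

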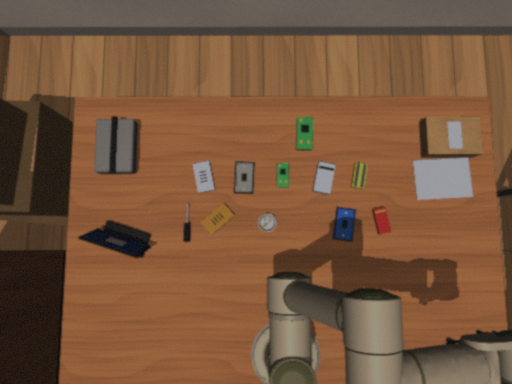

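View pics/side0.png

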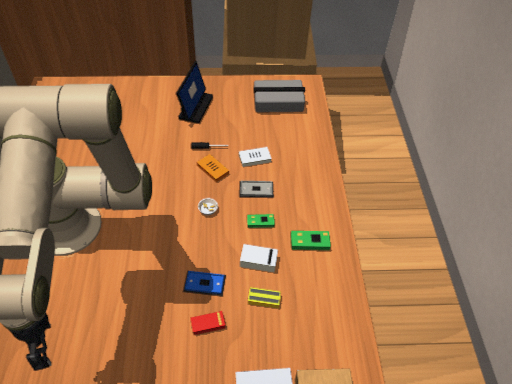

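The top view shows, left to right: slotted cover (204,177), grey plate (244,177), small green module (282,175), big green look-alike (304,133), striped cover (324,178), battery (359,175), blue plate (344,224) and red supply (382,220). The side view shows the same parts, with grey plate at (256,189), blue plate at (205,283) and small green at (260,221).

```bash
cat > h.py <<'E'
from rig import status,capture,camera_info
import cv2,numpy as np
def inv(n):
    c=camera_info(n); return c["K"],np.linalg.inv(c["camera_from_world"])
def cloud(n,d):
    """world point for each pixel, from depth"""
    K,M=inv(n); v,u=np.indices(d.shape)
    P=np.stack([(u-K[0,2])/K[0,0]*d,-(v-K[1,2])/K[1,1]*d,-d,np.ones_like(d)],-1)
    return (P@M.T)[...,:3]
def ray(n,uv,z):
    """pixels onto plane at height z"""
    K,M=inv(n); uv=np.atleast_2d(uv).astype(float)
    D=np.stack([(uv[:,0]-K[0,2])/K[0,0],-(uv[:,1]-K[1,2])/K[1,1],-np.ones(len(uv))],-1)@M[:3,:3].T
    o=M[:3,3]; return (o+D*((z-o[2])/D[:,2])[:,None])[:,:2]
def project(n,p):
    c=camera_info(n); q=c["camera_from_world"]@np.append(p,1); x=c["K"]@[q[0],-q[1],-q[2]]; return x[:2]/x[2]
def rect(xy):
    (cx,cy),(w,h),a=cv2.minAreaRect(xy.astype(np.float32))
    if w<h: w,h,a=h,w,a+90
    return cx,cy,w,h,(a+90)%180-90
E
cat > m.py <<'E'
from h import *
# name: top box centre, side box centre, nominal top height
T={"battery":((359,175),(265,298),24),"circuit":((282,175),(260,221),18),"supply":((382,220),(209,322),24),
"striped":((324,178),(259,258),38),"slotted":((204,177),(255,157),20),"grey":((244,177),(256,189),12),"blue":((344,224),(205,283),12)}
for k,(t,s,h) in T.items():
    for n,(u,v) in(("top",t),("side",s)):
        d=np.load(f"pics/{n}0.npy"); P=cloud(n,d)
        R=28 if n=="side" else 20
        rgb=cv2.imread(f"pics/{n}0.png"); hsv=cv2.cvtColor(rgb,cv2.COLOR_BGR2HSV).astype(int)
        w=(slice(v-R,v+R),slice(u-R,u+R)); p=P[w].reshape(-1,3); hh=hsv[w].reshape(-1,3)
        wood=(hh[:,0]>3)&(hh[:,0]<18)&(hh[:,1]>90)
        tab=np.median(p[wood,2]); m=(p[:,2]>tab+h*.65)&(d[w].ravel()>0)
        mm=m.reshape(2*R,2*R).astype(np.uint8); N,L,st,_=cv2.connectedComponentsWithStats(mm)
        i=1+np.argmax(st[1:,4]); q=p[(L==i).ravel()]
        print(k,n,"table %.1f sd %.1f"%(tab,p[wood,2].std()),"top z %.1f"%np.median(q[:,2]),len(q),"rect",np.round(rect(q[:,:2]),1),"mean",np.round(q[:,:2].mean(0),1))
E
python3 m.py
```

```text
battery top table 0.6 sd 110.6 top z 24.3 325 rect [ 640.6 -278.6   95.1   46.6  -11.1] mean [ 639.5 -277.8]
battery side table -0.2 sd 80.6 top z 23.8 474 rect [ 639.9 -283.5   93.6   49.8  -10.2] mean [ 639.7 -285. ]
circuit top table 0.9 sd 101.5 top z 19.0 271 rect [643.9   5.6  89.2  43.8   2. ] mean [643.4   5.9]
circuit side table -0.1 sd 80.8 top z 17.7 299 rect [643.2   2.   88.8  48.3   1.8] mean [6.436e+02 3.000e-01]
supply top table 0.8 sd 69.8 top z 24.7 337 rect [ 473.  -354.1   93.    47.2   11.4] mean [ 473.  -353.3]
supply side table -0.1 sd 84.0 top z 23.3 525 rect [ 473.5 -359.4   93.9   48.7   11.6] mean [ 473.4 -360.7]
striped top table 0.8 sd 103.0 top z 38.7 518 rect [ 630.4 -145.1  110.4   62.6  -12. ] mean [ 629.6 -144.3]
striped side table -0.2 sd 122.9 top z 37.7 666 rect [ 629.9 -149.2  109.8   67.2  -12. ] mean [ 629.5 -152.2]
slotted top table 1.0 sd 91.1 top z 21.4 497 rect [638.7 300.8 111.6  62.8  11.2] mean [637.7 300.6]
slotted side table -0.1 sd 71.5 top z 19.4 387 rect [636.  295.1 112.4  71.4  13.4] mean [636.1 294.4]
grey top table 1.1 sd 121.3 top z 11.7 40 rect [594.1 147.5  52.2  24.8  86.4] mean [590.8 147.8]
grey side table -0.1 sd 72.9 top z 10.2 89 rect [632.4 149.9 115.8  55.4  44.4] mean [635.8 148.4]
blue top table 0.7 sd 94.0 top z 11.9 32 rect [ 483.1 -198.1   71.3   16.2  -11.3] mean [ 487.7 -195.5]
blue side table -0.2 sd 79.7 top z 10.2 127 rect [ 475.4 -226.7   80.2   68.3   -8.5] mean [ 478.9 -239.3]
```

```bash
python3 - <<'E'
import cv2
a=cv2.imread("pics/top0.png")[120:250,180:400]; cv2.imwrite("pics/t1.png",cv2.resize(a,None,fx=3.6,fy=3.6,interpolation=cv2.INTER_CUBIC))
E
```

```text
(no output)
```

View pics/t1.png

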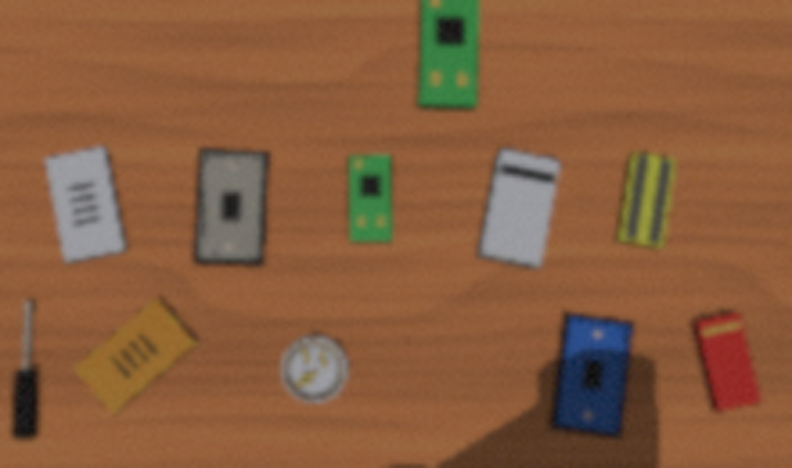

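The crop confirms it: the slotted cover and the 122x74 black pads around grey (232,206) and blue (592,375) are clear, with the shadow covering the lower half of blue. Next I measure the plates by their pad outlines.

```bash
python3 - <<'E'
from h import *
for k,t,s in(("grey",(244,177),(256,189)),("blue",(344,224),(205,283))):
    for n,(u,v),R in(("top",t,22),("side",s,27)):
        im=cv2.imread(f"pics/{n}0.png").astype(np.float32)
        im=cv2.resize(im,None,fx=4,fy=4,interpolation=cv2.INTER_CUBIC)
        r=im[4*(v-R):4*(v+R),4*(u-R):4*(u+R)]
        f=r[...,2]/(r.sum(2)+1)     # red share: wood is high
        th,m=cv2.threshold(np.clip(f*255,0,255).astype(np.uint8),0,255,cv2.THRESH_BINARY_INV|cv2.THRESH_OTSU)
        N,L,st,_=cv2.connectedComponentsWithStats(m); i=1+np.argmax(st[1:,4])
        ys,xs=np.nonzero(L==i); uv=np.c_[xs/4+u-R-.375,ys/4+v-R-.375]
        hull=cv2.convexHull(uv.astype(np.float32))[:,0]
        for z in(2,12): print(k,n,th,"z",z,np.round(rect(ray(n,hull,z)),1))
        d=np.load(f"pics/{n}0.npy"); P=cloud(n,d)[v-10:v+10,u-10:u+10,2]
        print("  floor z",np.round(np.median(P),1))
E
```

```text
grey top 106.0 z 2 [638.  149.1 119.   70.6  -2.9]
grey top 106.0 z 12 [636.5 148.8 118.2  70.1  -2.9]
  floor z 6.8
grey side 107.0 z 2 [637.3 149.8 118.2  74.2  -2.4]
grey side 107.0 z 12 [636.7 141.5 117.3  73.6  -2.4]
  floor z 5.1
blue top 85.0 z 2 [ 461.8 -222.1  116.2   68.4   -8.7]
blue top 85.0 z 12 [ 461.5 -219.9  115.4   68.    -8.7]
  floor z 6.5
blue side 81.0 z 2 [ 462.  -221.6  117.9   70.9   -8.5]
blue side 81.0 z 12 [ 462.6 -227.2  117.1   70.4   -8.5]
  floor z 6.4
```

```bash
python3 -m crank '[[0,0,0,0,0,0.286,0],[0,0,0,0,0,0.286,0],[0,0,0,0,0,0.286,0]]' 40
python3 -m crank '[[0.5,-0.23,0.08,0,0,0,0],[1,-0.46,0.17,0,0,0,0],[1,-0.46,0.17,0,0,0,0],[1,-0.46,0.17,0,0,0,0]]'
```

```text
time_s: 0.4
eef_pos: [117.0, -511.8, 404.4]
ee_rot: [-0.0, 1.0, -0.0, -0.0]
force: [0.6, -0.9, -0.1]
grip_width: 0.998
grip_force: 0.0
time_s: 0.8
eef_pos: [218.1, -465.2, 387.5]
ee_rot: [-0.0, 1.0, 0.002, -0.0]
force: [-1.0, 0.1, -0.1]
grip_width: 0.998
grip_force: 0.0
```

```bash
for i in 1; do python3 -m crank '[[0.5,-0.23,0.08,0,0,0,0],[1,-0.46,0.17,0,0,0,0],[1,-0.46,0.17,0,0,0,0]]'
python3 -m crank '[[0.5,-0.23,0.08,0,0,0,0],[1,-0.46,0.17,0,0,0,0],[1,-0.46,0.17,0,0,0,0]]'
python3 -m crank '[[0.5,-0.23,0.08,0,0,0,0],[1,-0.46,0.17,0,0,0,0],[1,-0.46,0.17,0,0,0,0]]'
python3 -m crank '[[0.5,-0.23,0.08,0,0,0,0],[1,-0.46,0.17,0,0,0,0],[1,-0.46,0.17,0,0,0,0]]'; done | grep eef
python3 -m crank '[[0.233,-0.018,0.2,0,0,0.12,0],[0.233,-0.018,0.5,0,0,0.238,0],[0.233,-0.018,0.5,0,0,0.238,0],[0.233,-0.018,0.5,0,0,0.238,0]]'
```

```text
eef_pos: [318.8, -418.9, 370.1]
eef_pos: [418.9, -373.0, 353.0]
eef_pos: [518.8, -327.2, 335.8]
eef_pos: [618.7, -281.3, 318.4]
time_s: 2.4
eef_pos: [639.4, -281.7, 270.6]
ee_rot: [0.0, 0.996, -0.093, -0.0]
force: [-0.5, 0.2, 1.0]
grip_width: 1.0
grip_force: 0.0
```

```bash
python3 - <<'E'
from h import *
print(status.sense()["eef_pos"])
p,d=capture("side"); a=cv2.cvtColor(p,cv2.COLOR_RGB2BGR)[180:360,170:370]; cv2.imwrite("pics/s1.png",cv2.resize(a,None,fx=3,fy=3,interpolation=cv2.INTER_CUBIC))
E
```

```text
[ 639.37377764 -281.65313179  270.57663152]
```

View pics/s1.png

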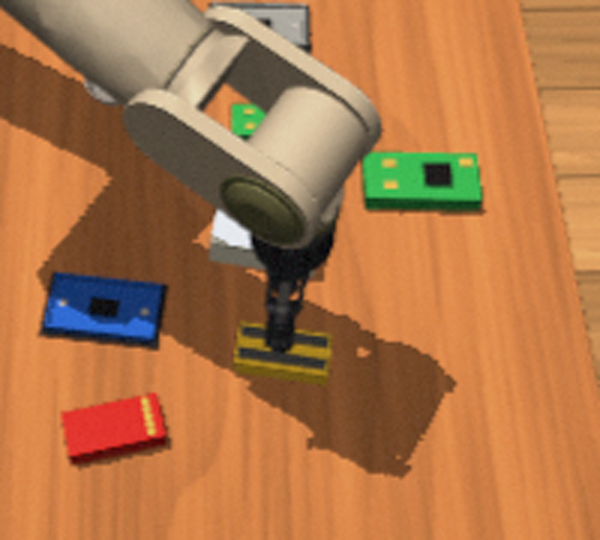

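The gripper stands over the battery, centred along its length (crop (280,345)). I descend and grip.

```bash
python3 -m crank '[[0,0,0.4,0,0,0,0],[0,0,0.7,0,0,0,0],[0,0,0.9,0,0,0,0],[0,0,0.9,0,0,0,0],[0,0,0.9,0,0,0,1],[0,0,0.9,0,0,0,1],[0,0,0.9,0,0,0,1],[0,0,0.9,0,0,0,1],[0,0,0.9,0,0,0,1],[0,0,0.9,0,0,0,1],[0,0,0.9,0,0,0,1]]' 40
python3 -m crank '[[0,0,-0.3,0,0,0,1],[0,0,-0.6,0,0,0,1],[0,0,-0.9,0,0,0,1],[0,0,-0.9,0,0,-0.18,1],[0,0,-0.9,0,0,-0.18,1]]'
```

```text
time_s: 3.55
eef_pos: [640.6, -280.3, 182.0]
ee_rot: [0.001, 0.996, -0.093, 0.001]
force: [-1.1, 0.0, 6.5]
grip_width: 0.529
grip_force: 42.2
time_s: 4.05
eef_pos: [640.3, -279.9, 271.1]
ee_rot: [0.0, 1.0, -0.022, 0.001]
force: [0.7, 0.9, -1.3]
grip_width: 0.523
grip_force: 41.6
```

```bash
python3 - <<'E'
from h import *
p,d=capture("side"); a=cv2.cvtColor(p,cv2.COLOR_RGB2BGR)[230:350,200:340]; cv2.imwrite("pics/s2.png",cv2.resize(a,None,fx=4,fy=4,interpolation=cv2.INTER_CUBIC))
E
```

```text
(no output)
```

View pics/s2.png

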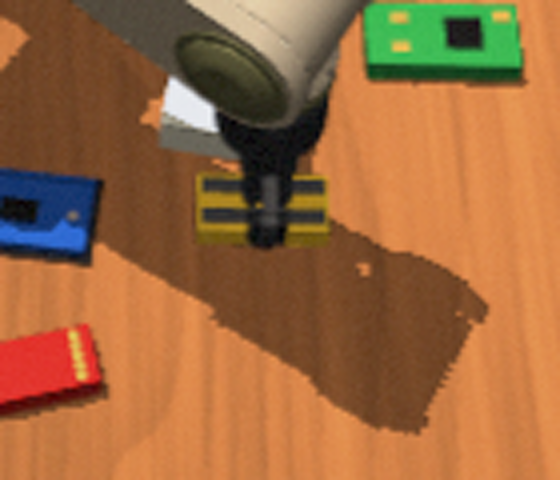

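Battery is held level and centred (crop (262,210)). I carry it to the grey plate.

```bash
(python3 -m crank '[[0,-0.3,0,0,0,0,1],[0,-0.65,0,0,0,0,1],[-0.05,-1,0,0,0,0,1]]'
python3 -m crank '[[0,-0.4,0,0,0,0,1],[-0.02,-0.8,0,0,0,0,1],[-0.05,-1,0,0,0,0,1]]'
python3 -m crank '[[0,-0.4,0,0,0,0,1],[-0.02,-0.8,0,0,0,0,1],[-0.05,-1,0,0,0,0,1]]'
python3 -m crank '[[0,-0.4,0,0,0,0,1],[-0.02,-0.8,0,0,0,0,1],[-0.05,-1,0,0,0,0,1]]' ) | grep eef
python3 -m crank '[[0,-0.15,0,0,0,0,1],[-0.01,-0.29,0.1,0,0,0,1],[-0.014,-0.29,0.3,0,0,0,1],[-0.014,-0.29,0.5,0,0,0,1],[-0.014,-0.29,0.5,0,0,0,1],[-0.014,-0.29,0.5,0,0,0,1]]'
```

```text
eef_pos: [639.7, -178.7, 268.6]
eef_pos: [639.1, -76.6, 269.0]
eef_pos: [638.6, 22.9, 269.1]
eef_pos: [638.1, 123.0, 269.1]
time_s: 5.9
eef_pos: [638.6, 149.1, 219.5]
ee_rot: [0.0, 1.0, -0.023, -0.0]
force: [0.1, -0.2, -0.0]
grip_width: 0.529
grip_force: 41.6
```

```bash
python3 - <<'E'
from h import *
for n,s in(("side",(200,130)),("top",(190,130))):
    p,d=capture(n); x,y=s; a=cv2.cvtColor(p,cv2.COLOR_RGB2BGR)[y:y+100,x:x+110]; cv2.imwrite(f"pics/{n}3.png",a)
a=np.hstack([cv2.resize(cv2.imread(f"pics/{n}3.png"),None,fx=3.6,fy=3.6,interpolation=cv2.INTER_CUBIC) for n in("side","top")]);cv2.imwrite("pics/b3.png",a)
E
```

```text
(no output)
```

View pics/b3.png

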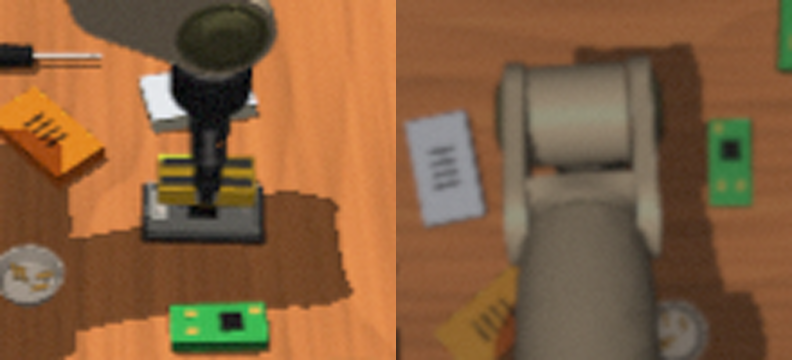

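The battery hangs over the grey tray and is lined up with it (side crop: battery centre 207, tray centre 204). I lower and release.

```bash
python3 -m crank '[[0,0,0.15,0,0,0,1],[0,0,0.25,0,0,0,1],[0,0,0.28,0,0,0,1],[0,0,0.3,0,0,0,1],[0,0,0.31,0,0,0,1],[0,0,0.31,0,0,0,1]]'
```

```text
time_s: 6.6
eef_pos: [638.4, 149.6, 188.9]
ee_rot: [-0.0, 1.0, -0.023, 0.0]
force: [0.1, 0.8, -2.0]
grip_width: 0.529
grip_force: 41.6
```

```bash
python3 -m crank '[[0,0,0.005,0,0,0,0.8],[0,0,0.005,0,0,0,0.4],[0,0,0.005,0,0,0,0.2],[0,0,0.005,0,0,0,0],[0,0,0.005,0,0,0,0],[0,0,-0.2,0,0,0,0],[0,0,-0.5,0,0,0,0],[0,0,-0.9,0,0,0,0],[0,0,-0.9,0,0,0,0]]'
python3 -m crank '[[0,0.5,0,0,0,0,0],[0,1,0,0,0,0,0],[0,1,0,0,0,0,0]]'
python3 - <<'E'
from h import *
p,d=capture("side"); a=cv2.cvtColor(p,cv2.COLOR_RGB2BGR); cv2.imwrite("pics/s4.png",cv2.resize(a[140:260,200:330],None,fx=4.5,fy=4.5,interpolation=cv2.INTER_CUBIC))
P=cloud("side",d); h=cv2.cvtColor(a,cv2.COLOR_BGR2HSV); m=(P[...,2]>24)&(P[...,2]<36)&(P[...,0]>560)&(P[...,0]<710)&(P[...,1]>110)&(P[...,1]<190)
q=P[m]; print(len(q),np.median(q[:,2]),rect(q[:,:2]))
E
```

```text
time_s: 7.5
eef_pos: [639.2, 149.8, 284.7]
ee_rot: [-0.0, 1.0, -0.023, 0.005]
force: [0.4, 0.2, -0.1]
grip_width: 0.999
grip_force: 0.0
time_s: 7.8
eef_pos: [633.8, 44.6, 278.4]
ee_rot: [0.001, 1.0, -0.025, -0.0]
force: [0.0, 0.6, -0.1]
grip_width: 1.0
grip_force: 0.0
159 29.737128556164635 (636.0479736328125, 147.5155487060547, 91.91322326660156, 51.33405303955078, -3.1282882690429688)
```

View pics/s4.png

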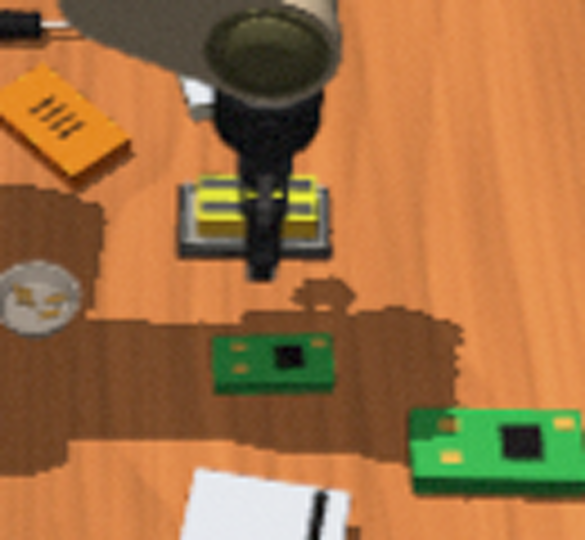

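The battery is seated: top at 29.7 mm, centre about (636,149), at crop (258,205). Now the circuit module.

```bash
python3 -m crank '[[0.06,0.22,0,0,0,-0.05,0],[0.118,0.443,0.1,0,0,-0.1,0],[0.118,0.443,0.3,0,0,-0.1,0],[0.118,0.443,0.5,0,0,-0.1,0],[0.118,0.443,0.5,0,0,-0.1,0],[0.118,0.443,0.5,0,0,-0.1,0]]'
```

```text
time_s: 8.45
eef_pos: [643.8, 5.7, 229.0]
ee_rot: [-0.0, 1.0, 0.017, 0.0]
force: [-0.5, -0.2, 0.6]
grip_width: 1.002
grip_force: 0.0
```

```bash
python3 -m crank '[[0,0,0.3,0,0,0,0],[0,0,0.45,0,0,0,0],[0,0,0.525,0,0,0,0],[0,0,0.525,0,0,0,0],[0,0,0.525,0,0,0,1],[0,0,0.525,0,0,0,1],[0,0,0.525,0,0,0,1],[0,0,0.525,0,0,0,1],[0,0,0.525,0,0,0,1],[0,0,0.525,0,0,0,1],[0,0,0.525,0,0,0,1]]' 40
python3 -m crank '[[0,0,-0.3,0,0,0,1],[0,0,-0.7,0,0,0,1],[0,0,-0.9,0,0,0.1,1],[0,0,-0.9,0,0,0.1,1],[0,0,-0.9,0,0,0.1,1]]'
```

```text
time_s: 9.55
eef_pos: [643.9, 4.9, 177.2]
ee_rot: [0.0, 1.0, 0.017, 0.001]
force: [0.6, 0.4, 6.5]
grip_width: 0.504
grip_force: 42.1
time_s: 10.05
eef_pos: [643.3, 5.0, 265.2]
ee_rot: [-0.0, 1.0, -0.022, -0.001]
force: [0.2, 0.4, -1.5]
grip_width: 0.505
grip_force: 41.4
```

```bash
python3 -m crank '[[0,-0.3,0,0,0,0,1],[-0.02,-0.7,0,0,0,0,1],[-0.05,-1,0,0,0,0,1]]'
python3 -m crank '[[-0.04,-0.22,0,0,0,0,1],[-0.076,-0.44,0,0,0,0,1],[-0.076,-0.44,0.15,0,0,0,1],[-0.076,-0.44,0.35,0,0,0,1],[-0.076,-0.44,0.45,0,0,0,1],[-0.076,-0.44,0.45,0,0,0,1]]'
python3 - <<'E'
from h import *
p,d=capture("side"); a=cv2.cvtColor(p,cv2.COLOR_RGB2BGR); cv2.imwrite("pics/s5.png",cv2.resize(a[140:260,200:330],None,fx=4.5,fy=4.5,interpolation=cv2.INTER_CUBIC))
E
```

```text
time_s: 10.35
eef_pos: [642.7, 106.7, 263.8]
ee_rot: [-0.0, 1.0, -0.022, -0.002]
force: [1.0, 0.1, -0.6]
grip_width: 0.503
grip_force: 41.4
time_s: 10.95
eef_pos: [637.1, 148.6, 218.2]
ee_rot: [0.0, 1.0, -0.023, -0.003]
force: [0.4, 0.3, -0.2]
grip_width: 0.507
grip_force: 41.3
```

View pics/s5.png

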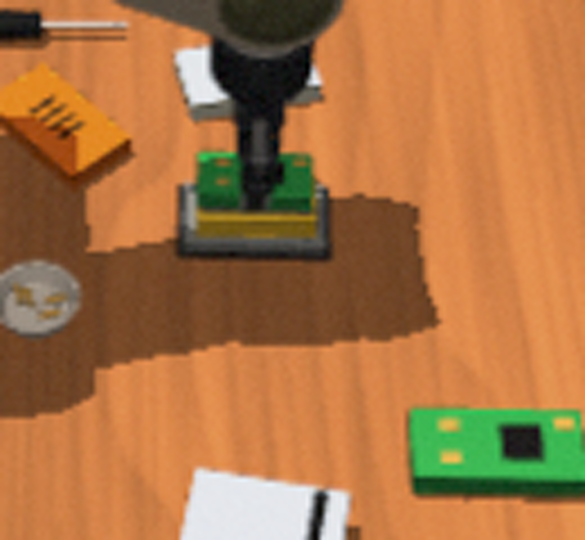

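The module hangs centred above the battery (crop (257,185)). I lower the last 10 mm and release.

```bash
python3 -m crank '[[0,0,0.05,0,0,0,1],[0,0,0.08,0,0,0,1],[0,0,0.1,0,0,0,1],[0,0,0.1,0,0,0,1],[0,0,0.1,0,0,0,1]]'
python3 -m crank '[[0,0,0.003,0,0,0,0.8],[0,0,0.003,0,0,0,0.4],[0,0,0.003,0,0,0,0.2],[0,0,0.003,0,0,0,0],[0,0,0.003,0,0,0,0],[0,0,-0.2,0,0,0,0],[0,0,-0.5,0,0,0,0],[0,0,-0.9,0,0,0,0],[0,0,-0.9,0,0,0,0]]'
python3 -m crank '[[0,0.3,0,0,0,0,0],[0,0.7,0,0,0,0,0],[0,1,0,0,0,0,0],[0,1,0,0,0,0,0]]'
python3 - <<'E'
from h import *
p,d=capture("side")
P=cloud("side",d); m=(P[...,2]>43)&(P[...,2]<60)&(P[...,0]>560)&(P[...,0]<710)&(P[...,1]>110)&(P[...,1]<190)
q=P[m]; print(len(q),np.median(q[:,2]),rect(q[:,:2]))
E
```

```text
time_s: 11.5
eef_pos: [637.6, 149.4, 211.4]
ee_rot: [0.0, 1.0, -0.023, 0.0]
force: [0.5, -0.0, -1.2]
grip_width: 0.505
grip_force: 41.3
time_s: 12.4
eef_pos: [638.2, 149.5, 307.2]
ee_rot: [-0.0, 1.0, -0.023, 0.005]
force: [0.3, -0.1, 0.6]
grip_width: 1.002
grip_force: 0.0
time_s: 12.8
eef_pos: [633.0, 46.1, 300.8]
ee_rot: [0.0, 1.0, -0.025, -0.0]
force: [0.2, 0.8, -0.1]
grip_width: 1.003
grip_force: 0.0
155 47.742557538784695 (637.6820068359375, 145.2779998779297, 87.72862243652344, 51.952579498291016, -1.7606887817382812)
```

```bash
python3 -m crank '[[0,0.4,0,0,0,0,0],[0,0.8,0,0,0,0,0],[0,1,0,0,0,0,0]]' |grep eef
python3 -m crank '[[0.03,0.4,0,0,0,0.1,0],[0.06,0.8,0,0,0,0.209,0],[0.06,0.955,0.2,0,0,0.209,0],[0.06,0.955,0.4,0,0,0.209,0],[0.06,0.955,0.6,0,0,0.209,0],[0.06,0.955,0.6,0,0,0.209,0],[0.06,0.955,0.6,0,0,0.209,0]]'
python3 - <<'E'
from h import *
p,d=capture("side"); a=cv2.cvtColor(p,cv2.COLOR_RGB2BGR); cv2.imwrite("pics/s6.png",cv2.resize(a[170:300,190:330],None,fx=4,fy=4,interpolation=cv2.INTER_CUBIC))
E
```

```text
eef_pos: [628.4, -51.9, 300.9]
time_s: 13.85
eef_pos: [630.5, -145.3, 241.5]
ee_rot: [-0.0, 0.995, -0.104, 0.0]
force: [0.7, 1.1, -0.0]
grip_width: 1.0
grip_force: 0.0
```

View pics/s6.png

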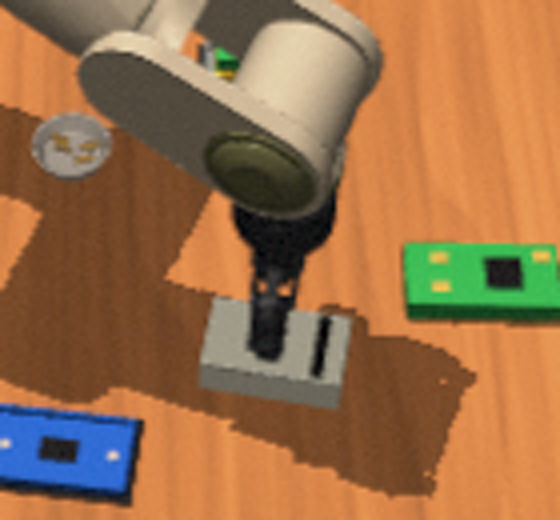

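The gripper is over the striped cover (crop (270,350)), with its fingers straddling the cover's width. I descend to about 187 mm.

```bash
python3 -m crank '[[0,0,0.2,0,0,0,0],[0,0,0.4,0,0,0,0],[0,0,0.545,0,0,0,0],[0,0,0.545,0,0,0,0],[0,0,0.545,0,0,0,0],[0,0,0.545,0,0,0,1],[0,0,0.545,0,0,0,1],[0,0,0.545,0,0,0,1],[0,0,0.545,0,0,0,1],[0,0,0.545,0,0,0,1],[0,0,0.545,0,0,0,1]]' 30
python3 -m crank '[[0,0,-0.3,0,0,0,1],[0,0,-0.7,0,0,0,1],[0,0,-1,0,0,0.0,1],[0,0,-1,0,0,-0.1,1],[0,0,-1,0,0,-0.209,1],[0,0,-1,0,0,-0.209,1]]'
```

```text
time_s: 15.0
eef_pos: [630.4, -146.2, 188.0]
ee_rot: [0.0, 0.995, -0.105, 0.001]
force: [-0.8, 0.1, 6.9]
grip_width: 0.722
grip_force: 33.7
time_s: 15.6
eef_pos: [630.0, -146.1, 286.9]
ee_rot: [-0.0, 1.0, -0.022, 0.0]
force: [0.2, -0.6, -0.7]
grip_width: 0.718
grip_force: 33.3
```

```bash
(python3 -m crank '[[0,-0.3,0,0,0,0,1],[0,-0.65,0,0,0,0,1],[-0.02,-1,0,0,0,0,1]]'
python3 -m crank '[[0,-0.4,0,0,0,0,1],[0,-0.8,0,0,0,0,1],[-0.02,-1,0,0,0,0,1]]')|grep eef
python3 -m crank '[[0,-0.35,0,0,0,0,1],[0,-0.7,0,0,0,0,1],[-0.015,-0.95,0,0,0,0,1],[-0.015,-0.95,0.1,0,0,0,1],[-0.015,-0.95,0.3,0,0,0,1],[-0.015,-0.95,0.35,0,0,0,1],[-0.015,-0.95,0.35,0,0,0,1]]'
python3 - <<'E'
from h import *
p,d=capture("side"); a=cv2.cvtColor(p,cv2.COLOR_RGB2BGR); cv2.imwrite("pics/s7.png",cv2.resize(a[120:240,200:330],None,fx=4.5,fy=4.5,interpolation=cv2.INTER_CUBIC))
E
```

```text
eef_pos: [632.6, -45.2, 286.5]
eef_pos: [635.0, 56.9, 286.6]
time_s: 16.9
eef_pos: [638.0, 148.1, 250.7]
ee_rot: [0.0, 1.0, -0.024, -0.001]
force: [0.2, -0.7, -0.1]
grip_width: 0.719
grip_force: 33.3
```

View pics/s7.png

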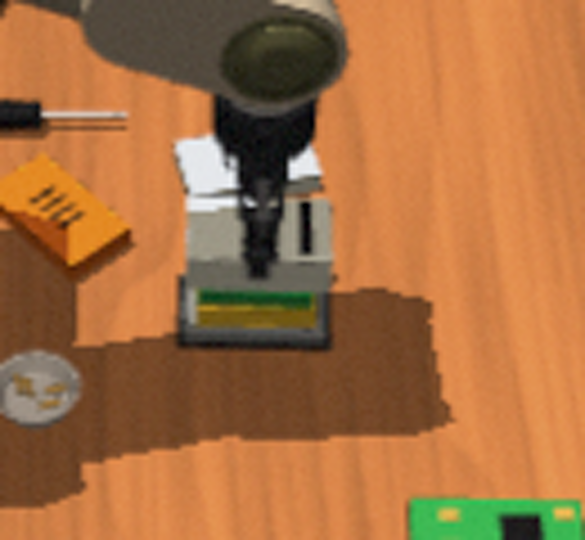

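The cover is lined up with the stack (cover 187–331, stack 197–318). Lowering.

```bash
python3 -m crank '[[0,0,0.1,0,0,0,1],[0,0,0.2,0,0,0,1],[0,0,0.3,0,0,0,1],[0,0,0.4,0,0,0,1],[0,0,0.45,0,0,0,1],[0,0,0.46,0,0,0,1],[0,0,0.475,0,0,0,1],[0,0,0.475,0,0,0,1]]'
```

```text
time_s: 17.75
eef_pos: [638.1, 148.9, 204.4]
ee_rot: [-0.0, 1.0, -0.023, 0.0]
force: [0.5, -0.4, -1.2]
grip_width: 0.714
grip_force: 33.3
```

```bash
python3 -m crank '[[0,0,0.015,0,0,0,1],[0,0,0.015,0,0,0,1],[0,0,0.015,0,0,0,0.5],[0,0,0.015,0,0,0,0.1],[0,0,0.015,0,0,0,0],[0,0,0.015,0,0,0,0],[0,0,-0.2,0,0,0,0],[0,0,-0.5,0,0,0,0],[0,0,-0.9,0,0,0,0],[0,0,-0.9,0,0,0,0]]'
python3 -m crank '[[0,0.3,0,0,0,0,0],[0,0.7,0,0,0,0,0],[0,1,0,0,0,0,0],[0,1,0,0,0,0,0]]'
python3 - <<'E'
from h import *
p,d=capture("side"); a=cv2.cvtColor(p,cv2.COLOR_RGB2BGR); cv2.imwrite("pics/s8.png",cv2.resize(a[120:360,170:330],None,fx=2.5,fy=2.5,interpolation=cv2.INTER_CUBIC))
P=cloud("side",d); m=(P[...,2]>48)&(P[...,2]<60)&(P[...,0]>560)&(P[...,0]<710)&(P[...,1]>110)&(P[...,1]<190)
q=P[m]; print(len(q),np.median(q[:,2]),rect(q[:,:2]))
E
```

```text
time_s: 18.75
eef_pos: [638.7, 149.0, 300.2]
ee_rot: [-0.0, 1.0, -0.023, 0.005]
force: [0.5, -0.5, -0.7]
grip_width: 0.999
grip_force: 0.0
time_s: 19.15
eef_pos: [633.5, 45.6, 293.9]
ee_rot: [0.0, 1.0, -0.025, -0.0]
force: [-1.1, 0.7, -0.5]
grip_width: 0.994
grip_force: 0.0
274 52.49524435807996 (636.7899780273438, 146.366455078125, 108.72659301757812, 66.73240661621094, -3.3662643432617188)
```

View pics/s8.png

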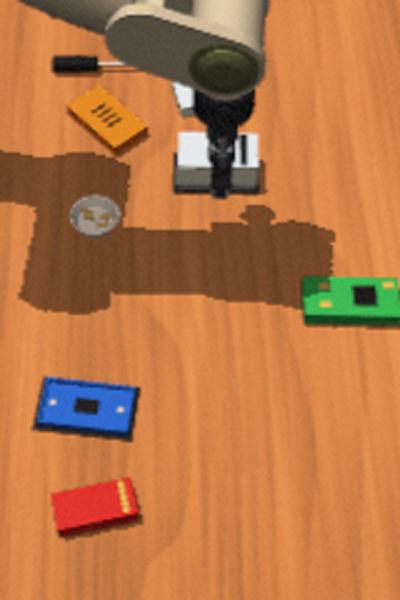

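The striped cover sits at top 52.5 mm, centred (crop (218,160)); the grey unit is done. Now the supply.

```bash
(python3 -m crank '[[0,0.4,0,0,0,-0.03,0],[0,0.8,0,0,0,-0.059,0],[0,1,0,0,0,-0.059,0],[0,1,0,0,0,-0.059,0]]'
python3 -m crank '[[-0.2,0.4,0,0,0,0,0],[-0.4,0.8,0,0,0,0,0],[-0.5,1,0,0,0,0,0]]'
python3 -m crank '[[-0.2,0.4,0,0,0,0,0],[-0.4,0.8,0,0,0,0,0],[-0.5,1,0,0,0,0,0]]'
python3 -m crank '[[-0.2,0.4,0,0,0,0,0],[-0.4,0.8,0,0,0,0,0],[-0.5,1,0,0,0,-0.1,0],[-0.5,1,0,0,0,-0.256,0],[-0.5,1,0,0,0,-0.256,0]]')|grep -E 'eef|rot'
```

```text
eef_pos: [629.0, -52.4, 293.9]
ee_rot: [0.0, 1.0, -0.001, -0.0]
eef_pos: [578.3, -151.7, 294.1]
ee_rot: [-0.0, 1.0, 0.0, -0.0]
eef_pos: [528.5, -252.0, 294.1]
ee_rot: [0.0, 1.0, 0.0, -0.0]
eef_pos: [479.9, -350.3, 294.0]
ee_rot: [-0.0, 0.995, 0.102, 0.0]
```

```bash
python3 -m crank '[[-0.072,0.039,0.2,0,0,0,0],[-0.072,0.039,0.5,0,0,0,0],[-0.072,0.039,0.7,0,0,0,0],[-0.072,0.039,0.7,0,0,0,0],[-0.072,0.039,0.7,0,0,0,0]]'
python3 - <<'E'
from h import *
p,d=capture("side"); a=cv2.cvtColor(p,cv2.COLOR_RGB2BGR); cv2.imwrite("pics/s9.png",cv2.resize(a[250:370,150:280],None,fx=4.5,fy=4.5,interpolation=cv2.INTER_CUBIC))
E
```

```text
time_s: 21.2
eef_pos: [473.8, -355.6, 224.8]
ee_rot: [0.0, 0.995, 0.101, 0.0]
force: [1.0, 0.3, 1.4]
grip_width: 0.998
grip_force: 0.0
```

View pics/s9.png

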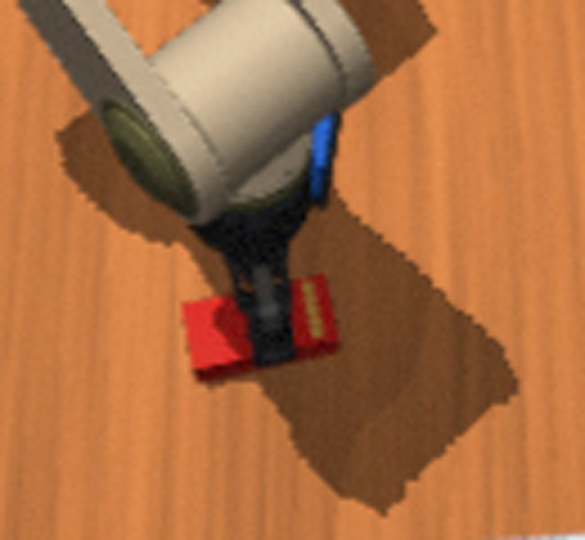

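The gripper is centred on the supply (crop (265,330)). I grip and lift.

```bash
python3 -m crank '[[0,0,0.2,0,0,0,0],[0,0,0.35,0,0,0,0],[0,0,0.435,0,0,0,0],[0,0,0.435,0,0,0,0],[0,0,0.435,0,0,0,1],[0,0,0.435,0,0,0,1],[0,0,0.435,0,0,0,1],[0,0,0.435,0,0,0,1],[0,0,0.435,0,0,0,1],[0,0,0.435,0,0,0,1],[0,0,0.435,0,0,0,1]]' 40
python3 -m crank '[[0,0,-0.3,0,0,0,1],[0,0,-0.7,0,0,0,1],[0,0,-0.9,0,0,0.1,1],[0,0,-0.9,0,0,0.25,1],[0,0,-0.9,0,0,0.4,1],[0,0,-0.9,0,0,0.449,1],[0,0,-0.9,0,0,0.449,1]]'
```

```text
time_s: 22.35
eef_pos: [473.1, -356.6, 181.6]
ee_rot: [0.001, 0.995, 0.101, 0.0]
force: [-0.1, 0.2, 6.0]
grip_width: 0.529
grip_force: 42.2
time_s: 23.05
eef_pos: [472.9, -356.3, 270.5]
ee_rot: [-0.0, 0.997, -0.075, -0.0]
force: [-0.3, -0.1, -0.4]
grip_width: 0.525
grip_force: 41.8
```

```bash
python3 -m crank '[[-0.06,-0.3,0,0,0,0,1],[-0.13,-0.6,0,0,0,0,1],[-0.2,-0.9,0,0,0,0,1]]' | grep eef
python3 -m crank '[[-0.05,-0.2,0,0,0,0,1],[-0.109,-0.412,0,0,0,0,1],[-0.109,-0.412,0.2,0,0,0,1],[-0.109,-0.412,0.4,0,0,0,1],[-0.109,-0.412,0.55,0,0,0,1],[-0.109,-0.412,0.55,0,0,0,1],[-0.109,-0.412,0.55,0,0,0,1]]'
python3 - <<'E'
from h import *
p,d=capture("side"); a=cv2.cvtColor(p,cv2.COLOR_RGB2BGR); cv2.imwrite("pics/s10.png",cv2.resize(a[220:340,150:280],None,fx=4.5,fy=4.5,interpolation=cv2.INTER_CUBIC))
E
```

```text
eef_pos: [466.4, -263.3, 270.5]
time_s: 24.05
eef_pos: [462.2, -222.1, 216.1]
ee_rot: [0.0, 0.997, -0.075, 0.0]
force: [-0.2, 0.1, -0.5]
grip_width: 0.527
grip_force: 41.7
```

View pics/s10.png

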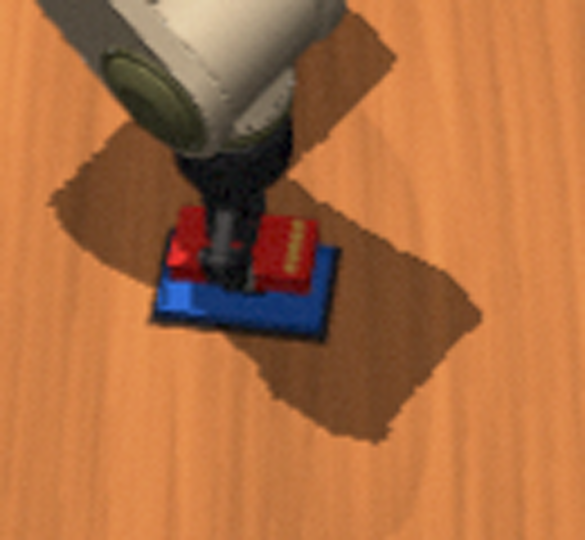

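Supply centre is at crop x≈244 and the pad centre at ≈246, so it is aligned. I lower and release.

```bash
python3 -m crank '[[0,0,0.1,0,0,0,1],[0,0,0.2,0,0,0,1],[0,0,0.25,0,0,0,1],[0,0,0.27,0,0,0,1],[0,0,0.28,0,0,0,1],[0,0,0.28,0,0,0,1],[0,0,0.28,0,0,0,1]]'
python3 -m crank '[[0,0,0.005,0,0,0,1],[0,0,0.005,0,0,0,0.8],[0,0,0.005,0,0,0,0.4],[0,0,0.005,0,0,0,0.2],[0,0,0.005,0,0,0,0],[0,0,0.005,0,0,0,0],[0,0,-0.2,0,0,0,0],[0,0,-0.5,0,0,0,0],[0,0,-0.9,0,0,0,0],[0,0,-0.9,0,0,0,0]]'
python3 -m crank '[[0,-0.3,0,0,0,-0.1,0],[0,-0.6,0,0,0,-0.191,0],[0,-0.9,0,0,0,-0.191,0],[0,-0.9,0,0,0,-0.191,0]]'
python3 - <<'E'
from h import *
p,d=capture("side"); cv2.imwrite("pics/side11.png",cv2.cvtColor(p,cv2.COLOR_RGB2BGR))
P=cloud("side",d); m=(P[...,2]>24)&(P[...,2]<40)&(abs(P[...,0]-462)<80)&(abs(P[...,1]+222)<45)
q=P[m]; print(len(q),np.median(q[:,2]),rect(q[:,:2]))
E
```

```text
time_s: 24.8
eef_pos: [462.2, -222.1, 187.9]
ee_rot: [0.0, 0.997, -0.075, 0.0]
force: [-0.3, 0.4, -1.1]
grip_width: 0.526
grip_force: 41.8
time_s: 25.8
eef_pos: [462.9, -222.5, 282.2]
ee_rot: [0.002, 0.997, -0.075, 0.004]
force: [0.3, -0.5, -0.8]
grip_width: 1.0
grip_force: 0.0
time_s: 26.2
eef_pos: [475.6, -130.5, 277.1]
ee_rot: [-0.001, 1.0, 0.001, -0.001]
force: [0.4, -0.1, 0.4]
grip_width: 0.999
grip_force: 0.0
422 29.424466893546196 (461.7457275390625, -222.8414306640625, 93.76969146728516, 51.081077575683594, -8.508872985839844)
```

The supply is seated (top 29.4 mm, centred). Now the slotted cover.

```bash
(python3 -m crank '[[0.12,-0.3,0,0,0,0,0],[0.24,-0.6,0,0,0,0,0],[0.32,-0.85,0,0,0,0,0]]'
python3 -m crank '[[0.15,-0.4,0,0,0,0,0],[0.3,-0.8,0,0,0,0,0],[0.32,-0.85,0,0,0,0,0]]'
python3 -m crank '[[0.15,-0.4,0,0,0,0,0],[0.3,-0.8,0,0,0,0,0],[0.32,-0.85,0,0,0,0,0]]'
python3 -m crank '[[0.15,-0.4,0,0,0,0,0],[0.3,-0.8,0,0,0,0,0],[0.32,-0.85,0,0,0,0,0]]'
python3 -m crank '[[0.15,-0.4,0,0,0,-0.13,0],[0.3,-0.8,0,0,0,-0.267,0],[0.33,-0.88,0,0,0,-0.267,0],[0.33,-0.88,0,0,0,-0.267,0],[0.33,-0.88,0,0,0,-0.267,0],[0.33,-0.88,0,0,0,-0.267,0]]')|grep -E 'eef|rot'
python3 - <<'E'
from h import *
p,d=capture("top")
P=cloud("top",d); m=(P[...,2]>13)&(P[...,2]<30)&(abs(P[...,0]-637)<75)&(abs(P[...,1]-300)<45)
q=P[m]; print(len(q),np.median(q[:,2]),rect(q[:,:2]))
E
```

```text
eef_pos: [508.2, -47.8, 277.3]
ee_rot: [0.0, 1.0, -0.001, -0.0]
eef_pos: [540.6, 39.3, 277.2]
ee_rot: [-0.0, 1.0, 0.001, 0.0]
eef_pos: [572.6, 123.8, 277.1]
ee_rot: [-0.0, 1.0, 0.001, 0.0]
eef_pos: [604.6, 208.6, 277.0]
ee_rot: [-0.0, 1.0, 0.001, 0.0]
eef_pos: [637.1, 293.0, 277.8]
ee_rot: [0.0, 0.995, 0.103, -0.0]
26 19.20125175161229 (639.0637817382812, 307.6280517578125, 47.881221771240234, 13.525665283203125, -70.84795761108398)
```

```bash
python3 -m crank '[[0.019,-0.071,0.1,0,0,0,0],[0.019,-0.071,0.35,0,0,0,0],[0.019,-0.071,0.5,0,0,0,0],[0.019,-0.071,0.5,0,0,0,0],[0.019,-0.071,0.5,0,0,0,0]]'
python3 - <<'E'
from h import *
p,d=capture("side"); a=cv2.cvtColor(p,cv2.COLOR_RGB2BGR); cv2.imwrite("pics/s12.png",cv2.resize(a[90:220,180:320],None,fx=4,fy=4,interpolation=cv2.INTER_CUBIC))
E
```

```text
time_s: 28.6
eef_pos: [637.4, 302.2, 227.9]
ee_rot: [0.0, 0.995, 0.104, 0.0]
force: [-0.5, 1.3, 1.9]
grip_width: 0.998
grip_force: 0.0
```

View pics/s12.png

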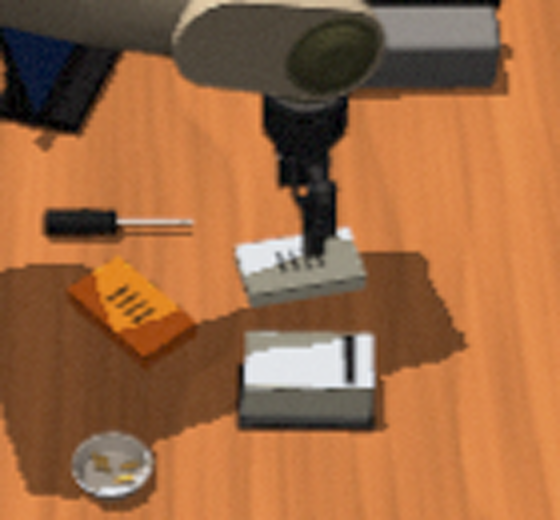

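The fingers straddle the slotted cover, but the near finger looks slightly to the right of its middle (318 vs 300 in the crop). I check this numerically.

```bash
python3 - <<'E'
from h import *
s=status.sense(); c=s["eef_pos"]; y=np.radians(11.9)
print(ray("side",[[255,154.5]],20))
for off in(42.5,50):
    p=c+np.array([np.sin(y),-np.cos(y),0])*off+[0,0,-158]
    print("tip crop px",(project("side",p)-[180,90])*4)
im=cv2.imread("pics/side0.png"); 
# white mask in first picture
a=im[137:177,232:282].astype(int); m=((a.min(2)>120)&(a.max(2)-a.min(2)<40)).astype(np.uint8)
ys,xs=np.nonzero(m); print(len(xs),rect(ray("side",np.c_[xs+232,ys+137],20)))
E
```

```text
[[639.47433681 297.93133138]]
tip crop px [311.01635436 248.9690694 ]
tip crop px [313.12733109 254.88517365]
359 (636.9551391601562, 296.39349365234375, 111.10214233398438, 61.71378707885742, 11.702899932861328)
```

```bash
python3 -m crank '[[0,0.02,0.2,0,0,0,0],[0,0.02,0.4,0,0,0,0],[0,0.02,0.5,0,0,0,0],[0,0.02,0.53,0,0,0,0],[0,0.02,0.53,0,0,0,0],[0,0.02,0.53,0,0,0,0.5],[0,0.02,0.53,0,0,0,1],[0,0.02,0.53,0,0,0,1],[0,0.02,0.53,0,0,0,1],[0,0.02,0.53,0,0,0,1],[0,0.02,0.53,0,0,0,1]]' 30
python3 -m crank '[[0,0,-0.3,0,0,0,1],[0,0,-0.7,0,0,0,1],[0,0,-1,0,0,0.1,1],[0,0,-1,0,0,0.264,1],[0,0,-1,0,0,0.264,1],[0,0,-1,0,0,0.264,1]]'
```

```text
time_s: 29.75
eef_pos: [638.0, 300.3, 176.1]
ee_rot: [-0.0, 0.995, 0.104, 0.001]
force: [-0.9, 0.5, 5.6]
grip_width: 0.716
grip_force: 33.9
time_s: 30.35
eef_pos: [637.5, 300.2, 273.7]
ee_rot: [0.0, 1.0, 0.002, -0.001]
force: [-0.3, -0.5, -1.2]
grip_width: 0.715
grip_force: 33.5
```

```bash
(python3 -m crank '[[-0.1,0.3,0,0,0,0,1],[-0.22,0.65,0,0,0,0,1],[-0.34,1,0,0,0,0,1]]'
python3 -m crank '[[-0.14,0.4,0,0,0,0,1],[-0.27,0.8,0,0,0,0,1],[-0.34,1,0,0,0,0,1]]'
python3 -m crank '[[-0.14,0.4,0,0,0,0,1],[-0.27,0.8,0,0,0,0,1],[-0.34,1,0,0,0,0,1]]'
python3 -m crank '[[-0.14,0.4,0,0,0,0,1],[-0.27,0.8,0,0,0,0,1],[-0.34,1,0,0,0,0,1]]'
python3 -m crank '[[-0.14,0.4,0,0,0,0,1],[-0.27,0.8,0,0,0,0,1],[-0.34,1,0,0,0,0,1],[-0.34,1,0,0,0,0,1]]'
python3 -m crank '[[-0.055,0.22,0,0,0,0.1,1],[-0.055,0.22,0.1,0,0,0.196,1],[-0.055,0.22,0.3,0,0,0.196,1],[-0.055,0.22,0.45,0,0,0.196,1],[-0.055,0.22,0.45,0,0,0.196,1],[-0.055,0.22,0.45,0,0,0.196,1]]')|grep -E 'eef|rot|width'
python3 - <<'E'
from h import *
p,d=capture("side"); a=cv2.cvtColor(p,cv2.COLOR_RGB2BGR); cv2.imwrite("pics/s13.png",cv2.resize(a[220:340,150:280],None,fx=4.5,fy=4.5,interpolation=cv2.INTER_CUBIC))
P=cloud("side",d); z=P[...,2]; s=cv2.cvtColor(p,cv2.COLOR_RGB2HSV)[...,1]
m=(z>45)&(z<85)&(abs(P[...,0]-462)<90)&(abs(P[...,1]+222)<60)&(s<60)&(p.max(2)>110)
q=P[m]; print(len(q),np.median(q[:,2]),rect(q[:,:2]))
E
```

```text
eef_pos: [603.0, 199.2, 273.4]
ee_rot: [0.0, 1.0, 0.003, -0.001]
grip_width: 0.716
eef_pos: [569.0, 97.6, 273.9]
ee_rot: [0.0, 1.0, 0.001, -0.001]
grip_width: 0.713
eef_pos: [535.2, -2.3, 273.9]
ee_rot: [-0.0, 1.0, 0.001, -0.001]
grip_width: 0.717
eef_pos: [501.4, -102.3, 274.0]
ee_rot: [-0.0, 1.0, 0.001, -0.001]
grip_width: 0.719
eef_pos: [467.7, -202.2, 274.0]
ee_rot: [-0.0, 1.0, 0.0, -0.001]
grip_width: 0.718
eef_pos: [463.3, -221.6, 229.8]
ee_rot: [-0.0, 0.997, -0.075, -0.0]
grip_width: 0.713
446 73.19220712834272 (461.97686767578125, -222.08212280273438, 110.54678344726562, 65.1831283569336, -8.68988037109375)
```

View pics/s13.png

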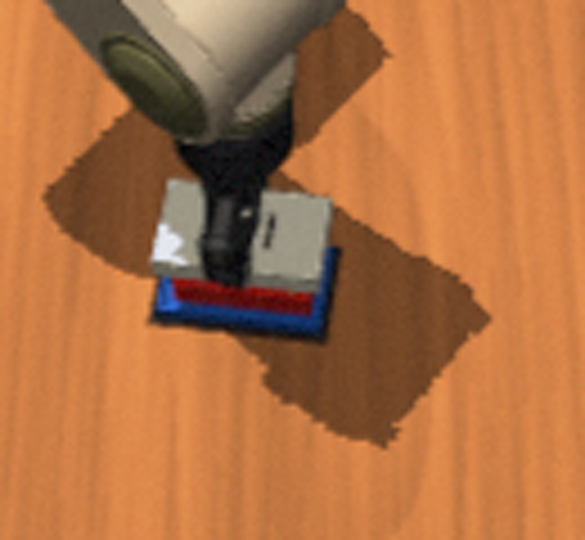

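The cover hangs level and centred over the supply (measured (462,-222), -8.7°). I lower and release.

```bash
python3 -m crank '[[0,0,0.1,0,0,0,1],[0,0,0.2,0,0,0,1],[0,0,0.3,0,0,0,1],[0,0,0.35,0,0,0,1],[0,0,0.37,0,0,0,1],[0,0,0.385,0,0,0,1],[0,0,0.39,0,0,0,1],[0,0,0.39,0,0,0,1]]'
python3 -m crank '[[0,0,0.003,0,0,0,1],[0,0,0.003,0,0,0,0.5],[0,0,0.003,0,0,0,0.2],[0,0,0.003,0,0,0,0],[0,0,0.003,0,0,0,0],[0,0,0.003,0,0,0,0],[0,0,-0.2,0,0,0,0],[0,0,-0.5,0,0,0,0],[0,0,-0.9,0,0,0,0],[0,0,-0.9,0,0,0,0]]'
python3 -m crank '[[0,-0.3,0,0,0,0,0],[0,-0.6,0,0,0,0,0],[0,-0.9,0,0,0,0,0],[0,-0.9,0,0,0,0,0],[0,-0.9,0,0,0,0,0]]'
python3 - <<'E'
from h import *
p,d=capture("side")
P=cloud("side",d)
for n,x,y,h in(("slotted",462,-222,34),("striped",637.5,149.5,52)):
    m=(abs(P[...,2]-h)<5)&(abs(P[...,0]-x)<80)&(abs(P[...,1]-y)<45)
    q=P[m]; print(n,len(q),np.median(q[:,2]),rect(q[:,:2]))
E
```

```text
time_s: 33.4
eef_pos: [463.1, -222.1, 190.9]
ee_rot: [0.0, 0.997, -0.076, 0.0]
force: [-0.2, 0.2, -1.3]
grip_width: 0.716
grip_force: 33.5
time_s: 34.4
eef_pos: [463.8, -222.5, 285.2]
ee_rot: [0.002, 0.997, -0.076, 0.004]
force: [1.1, 0.0, 0.4]
grip_width: 0.999
grip_force: 0.0
time_s: 34.9
eef_pos: [476.7, -133.0, 280.3]
ee_rot: [-0.0, 0.997, -0.075, -0.0]
force: [0.2, -0.9, 0.9]
grip_width: 1.002
grip_force: 0.0
slotted 620 33.814119042140874 (462.1605224609375, -222.71510314941406, 110.04801177978516, 66.77693176269531, -8.8662109375)
striped 417 51.64210909560052 (637.7819213867188, 146.3311767578125, 108.75120544433594, 71.3795394897461, -1.4686660766601562)
```

```bash
python3 -c "
from rig import ticket; print(ticket.finish_job())"
```

```text
the job is handed in; nothing more can be done
None
```

I put both wall units together in the order you gave and handed the job in at about 35 s of robot time; no verdict came back, but after release each part measured centred, aligned and at its proper height.

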